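Find the loose loaf mould and weigh it

ROBOT

A 6-joint arm with a two-finger parallel gripper is mounted at the origin on the work surface. World frame = base frame: x ahead of the robot, y to its left, z up, the work surface at z = 0. Lengths are in mm, angles in degrees, forces in N, time in s.
With the tool pointing down it reaches from about 350 to 850 mm from the base axis. Payload 8.1 kg.
Tool frame: the origin (TCP) lies midway between the tips of the shut fingers; the grasp point (between the pads) lies 19 mm behind it (r.grip_point_offset is the distance from the TCP to the grasp point, in mm); z points along the fingers, y is the line along which they close (so a half turn about z gives the same grasp; the last joint's range is limited). The gripper opens to 85 mm and grips with 20 to 120 N. Pads are 22 mm wide; open, the fingers measure 114 mm over their backs; the gripper's body (76 mm by 85 mm) begins 54 mm behind the grasp point. The pads swing forward as they close: fully open they stand 13 mm farther back than shut.
Start: joints at [-70.611, 7.471, 85.268, -0, 87.261, -4.893], TCP at [246.756, -546.916, 231.292] pointing down, gripper open.
Joint ranges: [-169.43, 169.43], [-51.17, 129.36], [1.28, 143.12], [-76.62, 256.62], [0, 156.53], [-152.29, 152.29]. Speed limits (degrees/s): [136.94, 136.94, 159.86, 180, 180, 180].

INTERFACE

Orientations are given as [roll, pitch, yaw] about the fixed x, y, z axes, in that order (R = Rz(yaw) Ry(pitch) Rx(roll)).
In Python, from bench import r gives the robot as it stands.
- The arm moves only by the shell command python3 -m inch 'ROWS' [FORCE]. ROWS is JSON, one flat list of numbers, 7 for each row, row after row: the shift along the world's x, y, z in m, then the turn, a rotation vector about the world's x, y, z in degrees, then the closure in counts, from 0 (fully open) to 255 (shut). A call has 1 to 10 rows; each row shifts and turns the commanded pose from where the row before left it; what a row does not reach is not made up. A row lasts 1/10 s, in which the tool goes at most 50 mm and 8.59 degrees, less where a joint would pass 70% of its speed; a pose out of reach is approached as far as the arm can. A call with a gripper value outside its range is refused whole. The fingers move at their own pace and stop on an object; FORCE is the grip in N (left out, the last holds). Time passes only in rows, so rows that do not move let the fingers close. It gives the time, the measured TCP pose, the force and the opening at its end, in the units of the state.
- r.sense(): the state, without advancing time (a new reading comes with each control period).
- r.snapshot(name): name is "scene" or "top"; returns (picture, depth): 384x512x3 uint8, red, green, blue; 384x512 float32, mm along the optical axis (not along the pixel's ray), 0 where there is no reading.
- r.get_calibration(name): a dict with "fovy" (degrees; the focal length in pixels is half the picture's height over the tangent of half this angle, whatever the lens; pixels are square), "cx", "cy" (the principal point, pixels), "k1" (the pictures are not rectified: a ray, as slopes to the right and down, at radius r is drawn at 1 + k1 r^2 times it, then the intrinsics apply), "position" and "rotation" of the camera in the world. Camera axes: x right, y up, looking along -z (the intrinsics and any distortion apply to the point x, -y, -z); pixel columns grow to the right and rows downward; lengths in mm; the calibration is good to about 2 mm. A picture is of the moment at which its call begins. get_calibration takes no time and is no camera call.
- r.hand_in(): hands the job in, once; it reports no verdict.
The state is a dict: "time": time; "joint_pos": joint angles; "qd": joint speeds; "joint_efforts": joint torques, N m; "tool_pos": TCP position; "tcp_rot": TCP orientation; "ft_force": force on the tool from outside, world axes, zero at the start; "wrist_torque": the same for the moment, N m; "finger_gap": finger opening in mm.
Only numpy, scipy, OpenCV 4.12 (cv2) and the standard library are available. Lean on these libraries where they do the work, as an engineer would, in place of code of your own. Each camera call takes 0.05 s, during which the arm holds its last target. There are 200 camera calls.

TASK

Four look-alike loaf moulds stand in the roasting tin; burnt sugar holds three of them fast to its floor and one is loose, which only touch can tell. Find the loose one by feel, lift it out and set it gently on the pan of the kitchen scale, without slamming the pan down, and leave it there by itself so that batter can be weighed into it. Do not disturb the pot, the glass bowl or the spatula.

Things in the scene. Friction and masses are not known exactly. Their poses are not given: they have to be found in the camera images.
- tin: dark steel roasting tin, open at the top, fixed to the counter (all sizes here in mm); 300 (x) by 246 (y) by 45 high, walls and floor 3 thick. Origin: centre of its underside; z up; its yaw varies. Four look-alike moulds stand in it two by two, one at each place 1 to 4, lengths along the tin's x. Which place has the loose one changes every time
- place1 (a point): point on the tin's inner floor, 3 above the counter, under the centre of a mould; x -70, y +55 in the tin's frame, axes as the tin's. Every mould is a plain aluminium open trough, 100 long (x), 46 wide (y), 50 high (8 above the tin's rim), walls and floor 4 thick, with a flat grip at each end at the rim, 10 long, 30 wide, 4 thick
- place2 (a point): the same for the mould at x +70, y +55 in the tin's frame. Three of the moulds are immovable; the loose one weighs 0.30 to 0.42 kg and slides at a sideways push of 1 to 5 N
- place3 (a point): the same for the mould at x -70, y -55 in the tin's frame. Free room: 64 across the tin's y between the two rows, 42 between a mould's long side and the tin's long wall, 20 between end grips
- place4 (a point): the same for the mould at x +70, y -55 in the tin's frame
- scale: white kitchen scale, fixed to the counter; base 220 (x) by 180 (y) by 24 high, carrying a square steel pan. Origin: centre of its underside; z up; display at its -x end. Its yaw varies
- pan_top (a point): centre of the top of the scale's pan, a flat steel plate 160 by 160, 49 above the counter when empty; axes as the scale's
- pan (a joint): how far the scale's pan has sunk, in m: 0 empty, grows as it is loaded, 0.001 for each newton (the loose mould alone gives 0.0030 to 0.0041), stop at 0.014
- pot: white cooking pot, 170 across (235 over its handles), 130 high, a bystander. Origin: centre of its underside
- bowl: glass bowl, 120 across, 55 high, a bystander. Origin: centre of its underside
- spatula: spatula, 280 long, lying flat, a bystander. Origin: on its underside below the middle; its x runs along it

How it is judged (in metres and radians):
At the end, for the whole second after the job is handed in: the loose mould is out of the tin and rests by itself, with all its weight, on the scale's pan: the pan has sunk between 2.6 and 4.8 mm and is still, and nothing presses on the tin (value of joint pan between 0.0026 and 0.0048 m and velocity of joint pan between -0.003 and 0.003 m/s and contact force between tin and anything else below 0.3 N); the robot touches nothing.
It fails at once if the scale's pan is slammed or pressed down more than 12 mm (12 N) (value of joint pan above 0.012 m).
It fails at once if the pot is moved more than 20 mm (distance of pot from where it was at the start of the episode above 0.02 m).
It fails at once if the bowl is moved more than 20 mm (distance of bowl from where it was at the start of the episode above 0.02 m).
It fails at once if the spatula is moved more than 20 mm (distance of spatula from where it was at the start of the episode above 0.02 m).
It also fails if it takes over 64 s, if anything falls off the work surface, if the arm or the gripper's body presses on something with over 40 N, if the wrist force passes 120 N, or if a joint passes its speed limit or range.

## Working session

There is one attempt and no reset: what is moved stays moved. The work goes in short steps, Python scripts to look and compute and a shell command to move; the robot and the scene stay as the last step left them, time stands still between calls to the robot, and variables do not carry over. Pictures are saved under pics/ and viewed, on a budget of 10 in all, crops included, one or two more only if the job needs it, and the job is handed in when it is done.

```bash
ls; mkdir -p pics; python3 - <<'E'
from bench import r
import cv2,numpy as np
for n in("top","scene"):
    p,d=r.snapshot(n); cv2.imwrite(f"pics/{n}0.png",p[:,:,::-1]); np.savez(f"{n}0.npz",p=p,d=d)
    print(n,r.get_calibration(n),(d>0).mean())
print(r.sense(),r.grip_point_offset)
E
```

```text
pics
top {'fovy': 46.66772174092772, 'cx': 257.06469448709584, 'cy': 194.27349202571088, 'k1': -0.05120596622385702, 'position': array([ 4.76195504e+02, -7.14246443e-02,  1.47020595e+03]), 'rotation': array([  6.04586161,  -0.51484864, -90.42641309])} 0.9960174560546875
scene {'fovy': 57.34418080732507, 'cx': 256.3114087848074, 'cy': 189.95128275184828, 'k1': -0.09706035406394761, 'position': array([1208.54708651, -964.71078191,  930.61499055]), 'rotation': array([52.69291931,  0.5119245 , 31.53654754])} 0.9960072835286459
{'time': 0.1, 'joint_pos': array([-7.06125318e+01,  7.51130683e+00,  8.53243350e+01, -8.35666342e-04,
        8.72625881e+01, -4.89262049e+00]), 'qd': array([-0.09771283, -0.03466298, -0.24142875,  0.06824722,  0.03697216,
        0.1669912 ]), 'joint_efforts': array([ 3.01491000e-04, -5.70953465e+01, -5.01942945e+01, -2.26239940e-04,
        8.13981809e-03, -1.03475659e-04]), 'tool_pos': array([ 246.56798172, -546.43498957,  230.33144698]), 'tcp_rot': array([-1.79902057e+02, -7.54628967e-03,  2.42801229e+01]), 'ft_force': array([-0.24737583, -0.45961157, -0.73207256]), 'wrist_torque': array([ 0.0084992 , -0.0309863 , -0.01920651]), 'finger_gap': 85.11951980928953} 18.700000000000003
```

View pics/top0.png

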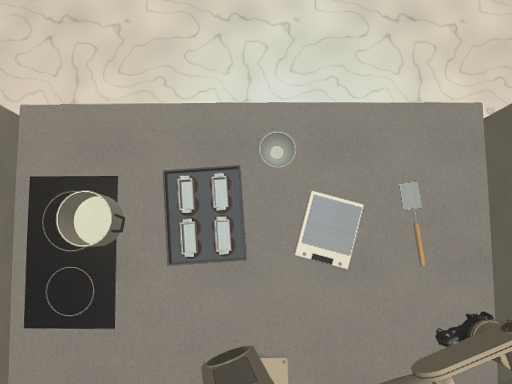

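View pics/scene0.png

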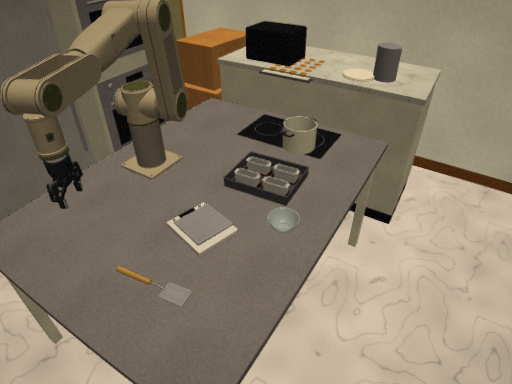

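The top view shows the tin at about (205,215) with moulds at (186,194), (220,192), (189,238) and (223,236). The scale pan is at (332,224), the bowl at (277,149), the pot at (90,218) and the spatula at (415,220). The scene view agrees with this layout.

```bash
cat > h.py <<'E'
import numpy as np,cv2
from scipy.spatial.transform import Rotation as R
from bench import r
def cloud(n,d):
    c=r.get_calibration(n); H,W=d.shape; f=H/2/np.tan(np.radians(c["fovy"]/2))
    v,u=np.mgrid[:H,:W]; K=np.array([[f,0,c["cx"]],[0,f,c["cy"]],[0,0,1]])
    p=cv2.undistortPoints(np.stack([u,v],-1).reshape(-1,1,2).astype(float),K,np.array([c["k1"],0,0,0,0])).reshape(H,W,2)
    P=np.stack([p[...,0]*d,-p[...,1]*d,-d],-1)
    return P@R.from_euler("xyz",c["rotation"],degrees=True).as_matrix().T+c["position"]
def rects(X,mask,amin):
    n,l,s,_=cv2.connectedComponentsWithStats(mask.astype(np.uint8))
    out=[]
    for i in range(1,n):
        if s[i,4]>=amin:
            q=X[l==i]; out.append((cv2.minAreaRect(q[:,:2].astype(np.float32)),np.median(q[:,2]).round(1),s[i,:].tolist()))
    return out
E
python3 - <<'E'
from h import *
z=np.load("top0.npz");X=cloud("top",z["d"]);p=z["p"].astype(int)
print("counter z",np.median(X[330:350,150:190,2]),np.median(X[120:140,380:400,2]))
box=np.zeros(p.shape[:2],bool);box[150:280,150:260]=1
Z=X[...,2]; Y=p.sum(2)
print("tin",rects(X,box&(Z>20),300))
print("tin all",rects(X,box&(Z>30)&(Z<49),30))
print("mould bright",rects(X,box&(Y>360),60))
sb=np.zeros_like(box);sb[180:280,285:375]=1
print("scale",rects(X,sb&(Z>14),300)); print("pan",rects(X,sb&(Z>40),300))
for n,b in(("pot",(slice(170,260),slice(40,130))),("bowl",(slice(120,180),slice(250,305)))):
    m=np.zeros_like(box);m[b]=1;print(n,rects(X,m&(Z>12),100))
np.set_printoptions(linewidth=250)
print(Z[170:262,186].astype(int)); print(Z[194,160:250].astype(int)); print(Z[238,160:250].astype(int))
big=cv2.resize(z["p"][155:275,155:255,::-1],None,fx=5,fy=5,interpolation=cv2.INTER_CUBIC);cv2.imwrite("pics/tin0.png",big)
E
```

```text
counter z 1.0404982434173462 -0.34571136372312594
tin [(((563.927734375, 144.33509826660156), (307.32818603515625, 276.82415771484375), 3.7188527584075928), np.float64(46.4), [163, 165, 85, 101, 896])]
tin all [(((716.5136108398438, 69.04298400878906), (61.62007522583008, 24.820167541503906), 73.89725494384766), np.float64(44.4), [221, 165, 20, 9, 47]), (((587.3358154296875, 260.29071044921875), (147.88380432128906, 345.1424865722656), 66.39578247070312), np.float64(44.9), [163, 167, 52, 99, 326]), (((652.7250366210938, 232.10299682617188), (30.14661407470703, 68.8189697265625), 62.59797668457031), np.float64(43.8), [178, 177, 13, 22, 37]), (((422.7628173828125, 52.76508331298828), (27.818605422973633, 77.94741821289062), 27.15492820739746), np.float64(46.2), [224, 249, 23, 13, 51])]
mould bright [(((569.5714111328125, 162.33384704589844), (366.49835205078125, 430.0867004394531), 89.67250061035156), np.float64(0.3), [150, 150, 110, 130, 6221]), (((580.2388916015625, 84.79002380371094), (257.6446838378906, 75.66471099853516), 22.835519790649414), np.float64(10.0), [211, 173, 17, 38, 5
[... 1548 characters left out ...]
    6    6    1    4    3    3    2    0
    3   -1    2    3   55   52   13    8    7    8    2    5    6    9    8    7    2   56   51    5    3    5    1    1    2    4    0    3    0   -6    7    5   48   45    1   -5    4    0    4    3   -1]
[  -4    0    1    4    3    0   47   52   34   26    6    1   -1    7    4    1    8    3    5    0    5   57   47   27    5    4    3    5   12   10   12    6    6    7   53   53   34    2    5    3   -2    5    0    7    2    6    3    3    4
    2    3    4   -4    2    4    4   51   43    2    9   -2   12    5    6   11    6    7    5   10   52   58    4 1470   10   -2   -3    5   -2    3    1    6    1    0    4   47   46    7    3    0   -1]
```

View pics/tin0.png

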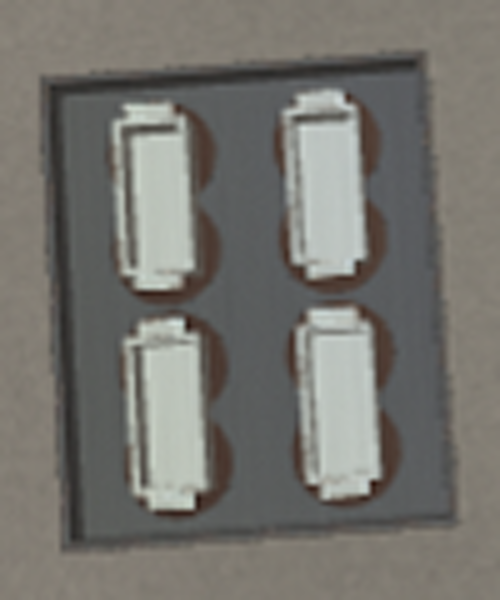

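The zoomed view shows all four moulds with end grips; brown sugar marks appear around each one, so sight gives no hint. The depth has some zero pixels, so I'll cast rays onto known planes instead.

```bash
cat >> h.py <<'E'
def cast(n,uv,h):
    c=r.get_calibration(n); f=192/np.tan(np.radians(c["fovy"]/2)); K=np.array([[f,0,c["cx"]],[0,f,c["cy"]],[0,0,1]])
    p=cv2.undistortPoints(np.asarray(uv,float).reshape(-1,1,2),K,np.array([c["k1"],0,0,0,0])).reshape(-1,2)
    D=np.c_[p[:,0],-p[:,1],-np.ones(len(p))]@R.from_euler("xyz",c["rotation"],degrees=True).as_matrix().T
    o=c["position"]; return o+D*((h-o[2])/D[:,2])[:,None]
def rect(n,mask,h):
    v,u=np.nonzero(mask); q=cast(n,np.c_[u,v],h)[:,:2].astype(np.float32)
    (c,s,a)=cv2.minAreaRect(q); 
    return np.round(c,1),np.round(s,1),round(a,1)
E
python3 - <<'E'
from h import *
z=np.load("top0.npz");p=z["p"].astype(int);d=z["d"];X=cloud("top",d);Z=X[...,2];Z[d==0]=0
V=p.min(2); box=np.zeros(V.shape,bool);box[168:262,168:240]=1
hsv=cv2.cvtColor(z["p"],cv2.COLOR_RGB2HSV)
n,l,s,_=cv2.connectedComponentsWithStats((box&(V>110)).astype(np.uint8))
cs=[]
for i in range(1,n):
    if s[i,4]>200:
        m=(l==i)&(Z>40); a=rect("top",m,53); cs.append(a[0]); print("mould",s[i],a)
print("mean",np.mean(cs,0), "diffs",cs)
b2=np.zeros_like(box);b2[158:275,156:253]=1
m=b2&(Z>36)&(Z<66); print("tin",rect("top",m,45))
sb=np.zeros_like(box);sb[180:280,285:375]=1
n,l,s,_=cv2.connectedComponentsWithStats((sb&(Z>40)&(hsv[...,2]<190)).astype(np.uint8))
k=1+np.argmax(s[1:,4]); mm=cv2.morphologyEx((l==k).astype(np.uint8),cv2.MORPH_OPEN,np.ones((5,5)))
print("pan",rect("top",mm,49),s[k]); 
print("scale",rect("top",cv2.morphologyEx((sb&(Z>15)).astype(np.uint8),cv2.MORPH_OPEN,np.ones((5,5))),24))
# scene view cross-check
z=np.load("scene0.npz");p=z["p"].astype(int);d=z["d"];X=cloud("scene",d);Z=X[...,2];Z[d==0]=0
hsv=cv2.cvtColor(z["p"],cv2.COLOR_RGB2HSV)
for c in cs:
    w=(np.hypot(X[...,0]-c[0],X[...,1]-c[1])<66)&(Z>48)&(Z<62)&(d>0)&(p.min(2)>100); print("scene mould",rect("scene",w,53),w.sum())
w=(np.hypot(X[...,0]-538,X[...,1]+176)<130)&(Z>42)&(Z<56)&(d>0); print("scene pan",rect("scene",cv2.morphologyEx(w.astype(np.uint8),cv2.MORPH_OPEN,np.ones((3,3))),49))
E
```

```text
mould [211 172  17  39 527] (array([636.5, 105.3]), array([119.3,  46.3]), 3.7)
mould [177 175  17  38 492] (array([628.9, 215.3]), array([118. ,  46.6]), 3.6)
mould [214 216  17  39 556] (array([496.3,  96.3]), array([118.1,  46.5]), 3.7)
mould [179 218  18  39 514] (array([489.9, 206.5]), array([118.7,  46.5]), 3.7)
mean [562.9  155.85] diffs [array([636.5, 105.3]), array([628.9, 215.3]), array([496.3,  96.3]), array([489.9, 206.5])]
tin (array([562.7, 156.2]), array([306.8, 252.9]), 3.6)
pan (array([ 526.9, -251.7]), array([157.8, 159.9]), 74.4) [ 302  195   60   61 2441]
scale (array([ 512.6, -247.1]), array([177.8, 220.3]), 74.3)
scene mould (array([638.8, 106.6]), array([119.8,  52.2]), 3.8) 67
scene mould (array([632.3, 213.3]), array([116. ,  44.4]), 3.4) 43
scene mould (array([498.9,  97.7]), array([117. ,  51.6]), 4.1) 54
scene mould (array([491.9, 202.8]), array([118.6,  41.8]), 3.3) 34
scene pan (array([ 533.8, -239.8]), array([134.5, 165.2]), 74.0)
```

```bash
python3 -m inch '[0.0125,0.032,-0.004,0,0,-1,0, 0.0125,0.032,-0.004,0,0,-1,0, 0.0125,0.032,-0.004,0,0,-1,0, 0.0125,0.032,-0.004,0,0,-1,0, 0.0125,0.032,-0.004,0,0,-1,0, 0.0125,0.032,-0.004,0,0,-1,0, 0.0125,0.032,-0.004,0,0,-1,0, 0.0125,0.032,-0.004,0,0,-1,0, 0.0125,0.032,-0.004,0,0,-1,0, 0.0125,0.032,-0.004,0,0,-1,0]' 20 && python3 -m inch '[0.0125,0.032,-0.004,0,0,-1,0, 0.0125,0.032,-0.004,0,0,-1,0, 0.0125,0.032,-0.004,0,0,-1,0, 0.0125,0.032,-0.004,0,0,-1,0, 0.0125,0.032,-0.004,0,0,-1,0, 0.0125,0.032,-0.004,0,0,-1,0, 0.0125,0.032,-0.004,0,0,-1,0, 0.0125,0.032,-0.004,0,0,-1,0, 0.0125,0.032,-0.004,0,0,-1,0, 0.0125,0.032,-0.004,0,0,-1,0]'; python3 -m inch '[0,0,0,0,0,0,0,0,0,0,0,0,0,0]'
```

```text
time: 1.1
tool_pos: [371.8, -225.4, 190.8]
tcp_rot: [-180.0, 0.0, 14.2]
ft_force: [0.1, -0.6, -0.7]
finger_gap: 85.5
time: 2.1
tool_pos: [496.8, 94.5, 150.7]
tcp_rot: [180.0, 0.0, 4.2]
ft_force: [1.0, 0.4, 0.6]
finger_gap: 85.5
time: 2.3
tool_pos: [496.2, 93.6, 150.6]
tcp_rot: [180.0, 0.1, 4.4]
ft_force: [-1.2, -0.6, 0.1]
finger_gap: 85.4
```

```bash
python3 -m inch '[0.001,0.0037,-0.01,0,0,-0.6,0, 0,0,-0.025,0,0,0,0, 0,0,-0.025,0,0,0,0, 0,0,-0.025,0,0,0,0, 0,0,-0.016,0,0,0,0, 0,0,-0.016,0,0,0,0, 0,0,-0.016,0,0,0,0, 0,0,0,0,0,0,0]'; python3 -m inch '[0,0,0,0,0,0,200, 0,0,0,0,0,0,200, 0,0,0,0,0,0,200, 0,0,0,0,0,0,200, 0,0,0,0,0,0,200]' 20
```

```text
time: 3.1
tool_pos: [495.1, 95.6, 15.4]
tcp_rot: [180.0, 0.3, 3.6]
ft_force: [-0.7, 0.2, -0.3]
finger_gap: 85.4
time: 3.6
tool_pos: [498.7, 96.8, 19.5]
tcp_rot: [180.0, -0.1, 3.7]
ft_force: [-2.2, -1.5, 6.5]
finger_gap: 45.6
```

```bash
python3 -m inch '[0,0,0,0,0,0,200, 0,0,0,0,0,0,200, 0,0,0.001,0,0,0,200, 0,0,0.001,0,0,0,200,0,0,0.001,0,0,0,200,0,0,0,0,0,0,200]'; python3 -m inch '[0,0,0.002,0,0,0,200,0,0,0.001,0,0,0,200,0,0,0,0,0,0,200]'
```

```text
time: 4.2
tool_pos: [498.5, 96.7, 19.7]
tcp_rot: [-180.0, -0.1, 3.7]
ft_force: [16.6, 0.7, -25.9]
finger_gap: 45.9
time: 4.5
tool_pos: [496.9, 96.7, 21.5]
tcp_rot: [180.0, 0.1, 3.7]
ft_force: [13.4, 1.1, -27.8]
finger_gap: 45.6
```

A 26 N pull barely moved it, so this one is stuck. Next is the mould at (490,206).

```bash
python3 -m inch '[0,0,0,0,0,0,0, 0,0,0,0,0,0,0, 0,0,0.004,0,0,0,0, 0,0,0.021,0,0,0,0, 0,0,0.021,0,0,0,0, -0.001,0.022,0,0,0,0,0, -0.002,0.033,0,0,0,0,0, -0.002,0.033,0,0,0,0,0, -0.002,0.022,0,0,0,0,0, 0,0,0,0,0,0,0]'; python3 -m inch '[0,0,-0.02,0,0,0,0, 0,0,-0.02,0,0,0,0, 0,0,-0.012,0,0,0,0, 0,0,0,0,0,0,0,0,0,0,0,0,0,200, 0,0,0,0,0,0,200, 0,0,0,0,0,0,200, 0,0,0,0,0,0,200, 0,0,0,0,0,0,200,0,0,0,0,0,0,200]'; python3 -m inch '[0,0,0.001,0,0,0,200, 0,0,0.001,0,0,0,200,0,0,0.002,0,0,0,200,0,0,0.002,0,0,0,200,0,0,0,0,0,0,200]'
```

```text
time: 5.5
tool_pos: [490.8, 209.4, 71.4]
tcp_rot: [-179.9, -0.1, 3.8]
ft_force: [-0.1, 0.3, 0.0]
finger_gap: 85.2
time: 6.5
tool_pos: [491.8, 206.5, 19.6]
tcp_rot: [180.0, -0.1, 3.7]
ft_force: [-1.6, -3.7, 5.6]
finger_gap: 45.6
time: 7.0
tool_pos: [490.0, 206.4, 21.6]
tcp_rot: [180.0, 0.1, 3.7]
ft_force: [12.1, 2.1, -26.0]
finger_gap: 45.7
```

Also stuck. Next is the mould at (629,215).

```bash
python3 -m inch '[0,0,0,0,0,0,0, 0,0,0,0,0,0,0, 0,0,0.004,0,0,0,0, 0,0,0.021,0,0,0,0, 0,0,0.021,0,0,0,0, 0.025,0.002,0,0,0,0,0, 0.045,0.003,0,0,0,0,0, 0.045,0.003,0,0,0,0,0, 0.025,0.001,0,0,0,0,0, 0,0,0,0,0,0,0]'; python3 -m inch '[0,0,-0.02,0,0,0,0, 0,0,-0.02,0,0,0,0, 0,0,-0.012,0,0,0,0, 0,0,0,0,0,0,0,0,0,0,0,0,0,200, 0,0,0,0,0,0,200, 0,0,0,0,0,0,200, 0,0,0,0,0,0,200, 0,0,0,0,0,0,200,0,0,0,0,0,0,200]'; python3 -m inch '[0,0,0.001,0,0,0,200, 0,0,0.001,0,0,0,200,0,0,0.002,0,0,0,200,0,0,0.002,0,0,0,200,0,0,0,0,0,0,200]'
```

```text
time: 8.0
tool_pos: [634.1, 215.6, 71.3]
tcp_rot: [-180.0, -0.2, 3.6]
ft_force: [-0.3, 0.1, -0.4]
finger_gap: 85.2
time: 9.0
tool_pos: [631.8, 215.4, 20.1]
tcp_rot: [180.0, -0.1, 3.7]
ft_force: [-1.6, -3.4, 6.3]
finger_gap: 45.8
time: 9.5
tool_pos: [630.8, 215.4, 21.0]
tcp_rot: [180.0, -0.0, 3.7]
ft_force: [15.6, 1.4, -25.3]
finger_gap: 45.3
```

Stuck again, so the fourth, at (637,105), should be the loose one.

```bash
python3 -m inch '[0,0,0,0,0,0,0, 0,0,0,0,0,0,0, 0,0,0.004,0,0,0,0, 0,0,0.021,0,0,0,0, 0,0,0.021,0,0,0,0, 0.001,-0.022,0,0,0,0,0, 0.002,-0.033,0,0,0,0,0, 0.002,-0.033,0,0,0,0,0, 0.002,-0.022,0,0,0,0,0, 0,0,0,0,0,0,0]'; python3 -m inch '[0,0,-0.02,0,0,0,0, 0,0,-0.02,0,0,0,0, 0,0,-0.012,0,0,0,0, 0,0,0,0,0,0,0,0,0,0,0,0,0,200, 0,0,0,0,0,0,200, 0,0,0,0,0,0,200, 0,0,0,0,0,0,200, 0,0,0,0,0,0,200,0,0,0,0,0,0,200]'; python3 -m inch '[0,0,0.001,0,0,0,200, 0,0,0.001,0,0,0,200,0,0,0.002,0,0,0,200,0,0,0.002,0,0,0,200,0,0,0,0,0,0,200]'
```

```text
time: 10.5
tool_pos: [638.5, 102.9, 71.5]
tcp_rot: [180.0, -0.1, 3.5]
ft_force: [-0.3, 1.5, -0.1]
finger_gap: 85.0
time: 11.5
tool_pos: [638.8, 105.9, 19.8]
tcp_rot: [-180.0, -0.1, 3.7]
ft_force: [-0.4, 0.6, 6.4]
finger_gap: 45.5
time: 12.0
tool_pos: [637.6, 105.8, 24.3]
tcp_rot: [-180.0, 0.0, 3.7]
ft_force: [0.9, 0.6, -3.0]
finger_gap: 45.7
```

It follows the gripper with only 3 N on the wrist, so this is the loose one. I'll lift it and carry it over the pan.

```bash
python3 -m inch '[0,0,0,0,0,0,255, 0,0,0.01,0,0,0,255, 0,0,0.02,0,0,0,255, 0,0,0.02,0,0,0,255, 0,0,0.02,0,0,0,255, 0,0,0.02,0,0,0,255, 0,0,0.01,0,0,0,255, -0.002,-0.007,0,0,0,0,255, -0.005,-0.015,0,0,0,-1,255, -0.007,-0.022,0,0,0,-1.2,255]' 35; python3 -m inch '[-0.007,-0.022,0,0,0,-1.2,255, -0.007,-0.022,0,0,0,-1.2,255,-0.007,-0.022,0,0,0,-1.2,255,-0.007,-0.022,0,0,0,-1.2,255,-0.007,-0.022,0,0,0,-1.2,255,-0.007,-0.022,0,0,0,-1.2,255,-0.007,-0.022,0,0,0,-1.2,255,-0.007,-0.022,0,0,0,-1.2,255,-0.007,-0.022,0,0,0,-1.2,255,-0.007,-0.022,0,0,0,-1.2,255]'; python3 -m inch '[-0.007,-0.022,0,0,0,-1.2,255, -0.007,-0.022,0,0,0,-1.2,255, -0.007,-0.022,0,0,0,-1.2,255, -0.005,-0.018,0,0,0,-1.2,255, 0,-0.008,0,0,0,-0.2,255, 0,0,0,0,0,0,255, 0,0,0,0,0,0,255, 0,0,0,0,0,0,255]'
python3 - <<'E'
from h import *
p,d=r.snapshot("scene"); cv2.imwrite("pics/s1.png",cv2.resize(p[130:290,110:350,::-1],None,fx=3,fy=3)); print(r.sense()["ft_force"],r.sense()["tool_pos"])
E
```

```text
time: 13.0
tool_pos: [622.3, 61.1, 122.5]
tcp_rot: [180.0, 0.1, 1.5]
ft_force: [-0.1, -0.1, -3.5]
finger_gap: 45.5
time: 14.0
tool_pos: [551.4, -159.7, 122.3]
tcp_rot: [-180.0, 0.2, -10.7]
ft_force: [0.3, -0.0, -4.2]
finger_gap: 45.6
time: 14.8
tool_pos: [527.7, -249.3, 123.9]
tcp_rot: [-180.0, 0.0, -15.5]
ft_force: [-0.8, -0.4, -3.8]
finger_gap: 45.5
[-0.53281338  0.13671912 -3.37775032] [ 527.85523102 -249.28959876  124.04476932]
```

View pics/s1.png

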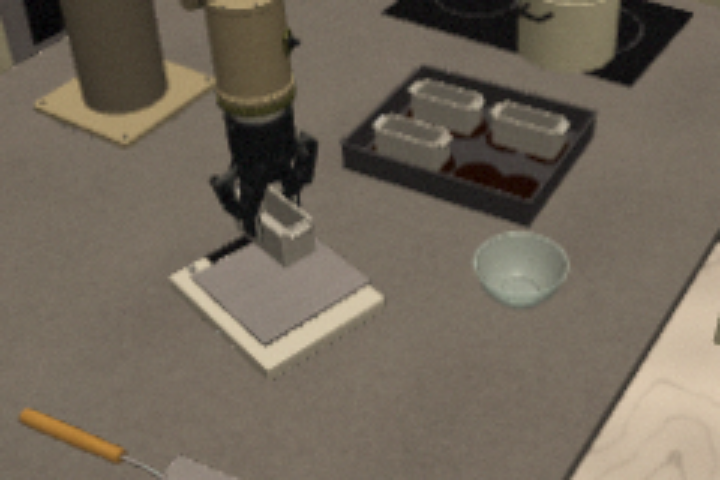

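The crop shows the mould held level over the pan, one empty spot in the tin, and the bowl, pot and spatula untouched. Lowering to just above the pan, then in 1 mm steps.

```bash
python3 -m inch '[0,0,-0.015,0,0,0,255, 0,0,-0.015,0,0,0,255, 0,0,-0.012,0,0,0,255, 0,0,-0.008,0,0,0,255, 0,0,-0.004,0,0,0,255, 0,0,-0.002,0,0,0,255,0,0,0,0,0,0,255,0,0,0,0,0,0,255]'; python3 -m inch '[0,0,-0.001,0,0,0,255,0,0,-0.001,0,0,0,255,0,0,-0.001,0,0,0,255,0,0,0,0,0,0,255,0,0,0,0,0,0,255]'; python3 -m inch '[0,0,-0.001,0,0,0,255,0,0,-0.001,0,0,0,255,0,0,0,0,0,0,255,0,0,0,0,0,0,255]'
```

```text
time: 15.65
tool_pos: [528.2, -250.5, 69.0]
tcp_rot: [180.0, -0.1, -15.5]
ft_force: [0.3, 0.5, -2.3]
finger_gap: 46.0
time: 16.15
tool_pos: [527.8, -250.2, 65.4]
tcp_rot: [180.0, -0.0, -15.5]
ft_force: [0.3, -0.9, -2.9]
finger_gap: 45.6
time: 16.55
tool_pos: [527.9, -250.3, 63.5]
tcp_rot: [180.0, -0.0, -15.5]
ft_force: [0.3, -0.1, -1.0]
finger_gap: 45.8
```

```bash
python3 -m inch '[0,0,-0.001,0,0,0,255,0,0,0,0,0,0,255,0,0,0,0,0,0,255]';  python3 -m inch '[0,0,0,0,0,0,0,0,0,0,0,0,0,0,0,0,0,0,0,0,0,0,0,0,0,0,0,0]'; python3 -m inch '[0,0,0.005,0,0,0,0,0,0,0.015,0,0,0,0,0,0,0.02,0,0,0,0,0,0,0.025,0,0,0,0,0,0,0.025,0,0,0,0,-0.02,-0.01,0.02,0,0,0,0,-0.03,-0.03,0,0,0,0,0,-0.03,-0.04,0,0,0,0,0,-0.03,-0.04,0,0,0,0,0,-0.02,-0.04,0,0,0,0,0]';  python3 -m inch '[0,-0.04,0,0,0,0,0,0,-0.04,0,0,0,0,0,0,-0.02,0,0,0,0,0,0,0,0,0,0,0,0,0,0,0,0,0,0,0]'
python3 - <<'E'
from h import *
p,d=r.snapshot("scene"); q,d2=r.snapshot("top")
a=cv2.resize(p[150:310,100:310,::-1],(780,594)); cv2.imwrite("pics/s2.png",a); cv2.imwrite("pics/t2.png",q[:,:,::-1])
X=cloud("top",d2);Z=X[...,2];Z[d2==0]=0
m=(np.hypot(X[...,0]-528,X[...,1]+250)<70)&(Z>85)&(Z<112); print("mould",rect("top",m,95.6),np.median(Z[m]))
m=(np.hypot(X[...,0]-528,X[...,1]+250)<90)&(np.hypot(X[...,0]-528,X[...,1]+250)>68)&(abs(Z-47)<12);print("pan z",Z[m].mean(),m.sum())
t=np.load("top0.npz"); X0=cloud("top",t["d"]); Z0=X0[...,2];print("before",Z0[m&(t["d"]>0)].mean())
E
```

```text
time: 16.85
tool_pos: [527.9, -250.3, 62.4]
tcp_rot: [180.0, -0.0, -15.5]
ft_force: [-0.6, 0.6, 0.1]
finger_gap: 45.5
time: 17.25
tool_pos: [527.8, -250.2, 62.3]
tcp_rot: [180.0, -0.0, -15.5]
ft_force: [-0.4, -1.0, 0.3]
finger_gap: 85.3
time: 18.25
tool_pos: [396.3, -411.8, 174.3]
tcp_rot: [179.9, -0.1, -15.5]
ft_force: [0.9, -0.3, 0.2]
finger_gap: 85.5
time: 18.75
tool_pos: [397.7, -510.4, 173.1]
tcp_rot: [180.0, -0.0, -15.6]
ft_force: [-0.2, -0.2, -0.4]
finger_gap: 85.2
mould (array([ 525.7, -246.8]), array([ 47.4, 119.8]), 74.5) 94.26229577673598
pan z 45.61958441206425 825
before 48.67409942221195
```

View pics/s2.png

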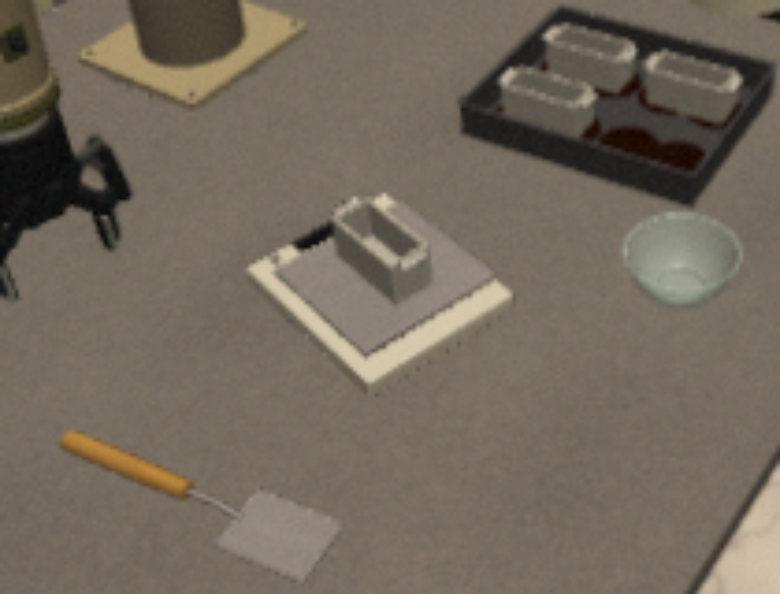

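View pics/t2.png

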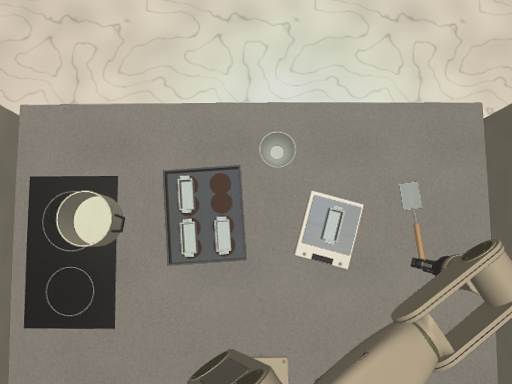

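Both views show the mould standing upright in the middle of the pan, at (333,225) in the top view. The pot, bowl and spatula are where they were, and the gripper is clear at about 170 mm height.

```bash
python3 -c "from bench import r; print(r.hand_in(), r.sense()['time'])"
```

```text
the job is handed in; nothing more can be done
the job is handed in; nothing more can be done
```

I found the loose mould, set it upright near the centre of the scale's pan, and handed the job in at about 19 s of robot time. No verdict was reported.

**Finding it:** I gripped each mould and tugged it gently upward. Three held fast at about 25–28 N. The fourth, at (637, 105), came up with only 3–4 N on the wrist.

**Placing it:** I lowered it in 1 mm steps until the wrist carried no weight, then opened the gripper and backed off.

**Last checks:**
- The camera depth shows the pan about 3.1 mm lower than before. That is inside the 2.6–4.8 mm band, but it is a noisy reading, and I could not read the pan joint directly.
- The mould is within about 5 mm of the pan's centre and lined up with it.
- The pot, bowl and spatula look unmoved in both views; I did not measure them.
- The gripper is empty and clear of everything, with wrist force about zero.

**Disagreement:** the two cameras put the pan's centre about 14 mm apart. I used the top view, where the pan came out at its true size. No check failed.

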